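# Flip a primed plate over the edge of the welding bed

## Task

Turn the red-primed plate over so its bare metal side is up for welding: without picking it up, push it along the table against the front edge of the low copper welding bed until it tips up there and flips over onto the bed. Then push it square and fully home against the bed's yellow stop bar, lying wholly on the bed, let go of it, and leave everything else on the table where it is.

Things in the scene. Friction and masses are not known exactly. Their poses are not given: they have to be found in the camera images.
- plate: Loose flat aluminium plate, 80 mm (its x) by 100 mm (its y) by 8 mm thick (its z), 0.14 to 0.24 kg; top red primer, bottom bare grey. Origin at its centre. Starts flat on the table, red (own z) up, 25 to 70 mm before the bed, x roughly towards it. Pressed against the bed's edge with 10 to 15 N, its near edge rises by friction with a fingertip moving up.
- plate_lead (a point): Middle of the plate's +x edge face (40 mm from the plate's centre, mid thickness): the edge that faces the bed at the start, which stays low when the plate is tipped up
- plate_trail (a point): Middle of the plate's -x edge face (40 mm from centre, mid thickness): the edge away from the bed at the start, which rises and swings over
- plate_left (a point): Middle of the plate's +y edge face (50 mm from centre, mid thickness)
- plate_right (a point): Middle of the plate's -y edge face (50 mm from centre, mid thickness)
- bed: Fixed copper slab, 130 mm (its x) by 180 mm (its y), flat top 16 mm above the table, sides vertical, black dots only marks. x points from its front edge to its stop bar, z up, origin under its centre. The yellow stop bar, 15 mm wide, stands 12 mm above the top along the far (+x) edge. The plate, home, has its centre 10 mm from the bed's centre towards +x, 20 mm above the table.
- bed_front (a point): Middle of the bed's front top edge, 16 mm above the table, 65 mm from the bed's centre: the edge to push the plate against
- bed_stop (a point): Foot of the stop bar's inner face, in the middle, on the bed's top, 50 mm from the bed's centre
- pipe_short: Bystander: steel pipe offcut standing on end, 48 mm across, 45 mm high; origin under its centre
- flange: Bystander: dark steel ring, 70 mm across, 14 mm high; origin under its centre
- magnet: Bystander: blue L-shaped welding magnet, 70 by 30 mm, 61 mm high; origin under its centre
- hammer: Bystander: hammer lying down; origin underneath, handle towards its -x
- brush: Bystander: hand brush lying down; origin underneath, handle towards its -x
- marker_jar: Bystander: green jar, 60 mm across, 90 mm high; origin under its centre
- bar_end: Bystander: steel round-bar end standing up, 36 mm across, 60 mm high; origin under its centre

How it is judged:
On the way, in this order (a step that is already met when the one before it is completed fails the run):
1. the plate is tipped up at least 40 degrees with its leading edge down at the foot of the bed's front edge (angle between plate's own z axis and vertical between 0.7 and 1.75 rad and height (world z) of plate_lead below 0.024 m and x of plate_lead in the frame of bed between -0.09 and -0.05 m), for 0.1 s.
2. the plate lies flipped over, bare side up, on the bed (angle between plate's own z axis and vertical above 2.8 rad and z of plate in the frame of bed between 0.015 and 0.03 m), for 0.1 s.
At the end, for the whole second after the job is handed in: the plate rests flat on the bed, bare side up (own z within 8 degrees of straight down), its edge within 4 mm of the stop bar and within 4 degrees of square to it, its whole width on the bed (centre within 40 mm of the bed's middle line), at rest and untouched (angle between plate's own z axis and vertical above 3 rad and z of plate in the frame of bed between 0.016 and 0.024 m and x of plate in the frame of bed between 0.006 and 0.013 m and y of plate in the frame of bed between -0.04 and 0.04 m and angle between the x axis of plate and the x axis of bed, either way round below 0.07 rad and linear speed of plate below 0.01 m/s).
It fails at once if the plate is lifted: all four of its edges are more than 35 mm above the table (height (world z) of each of plate_lead, plate_trail, plate_left, plate_right above 0.035 m).
It fails at once if one of the other things on the table is moved more than 25 mm (distance of any of pipe_short, flange, magnet, hammer, brush, marker_jar, bar_end from where it was at the start of the episode above 0.025 m).
It also fails if it takes over 67 s, if anything falls off the work surface, if the arm or the gripper's body presses on something with over 40 N, if the wrist force passes 120 N, or if a joint passes its speed limit or range.

## Robot

A 7-joint arm with a two-finger parallel gripper is mounted at the origin on the work surface. World frame = base frame: x ahead of the robot, y to its left, z up, the work surface at z = 0. Lengths are in m, angles in rad, forces in N, time in s.
With the tool pointing down it reaches from about 0.4 to 0.85 m from the base axis. Payload 10.4 kg.
Tool frame: the origin (TCP) lies midway between the tips of the shut fingers; the grasp point (between the pads) lies manip.grip_depth behind it (manip.grip_depth is the distance from the TCP to the grasp point, in m); z points along the fingers, x is the direction in which the jaws open and shut, and the axes are right-handed (so a half turn about z gives the same grasp; the last joint's range is limited). The gripper opens to 85 mm and grips with 20 to 120 N. Pads are 22 mm wide; open, the fingers measure 114 mm over their backs; the gripper's body (76 mm by 85 mm) begins 54 mm behind the grasp point. The pads swing forward as they close: fully open they stand 13 mm farther back than shut.
Start: joints at [1.297, 0.332, -0.065, 1.46, 0.022, 1.35, -0.088], TCP at [0.155, -0.605, 0.231] pointing down, gripper open.
Joint ranges: [-2.6, 2.6], [-0.5, 2.12], [-1.47, 1.34], [0.16, 2.42], [-1.27, 4.41], [0.06, 2.06], [-2.6, 2.6]. Speed limits (rad/s): [2.22, 2.22, 2.79, 2.79, 3.14, 3.14, 3.14].

## Interface

Orientations are given as a unit quaternion [x, y, z, w].
In Python, from workcell import manip gives the robot as it stands. The module is installed in compiled form; this text tells all that it offers.
- The arm moves only by the tool send_rows, never from a script. Its argument "steps" is a list of rows, each a list of 2 entries, a list of its own where there are three numbers: the shift along the tool's x, y, z in m, then the turn about the tool's z in rad. In form: [[[x, y, z], spin], ...]. A call has exactly 8 rows; each row is the pose to reach, as a shift and turn from the pose commanded when the call began, along the tool's axes at that moment; what a row does not reach only later rows make up. A row lasts 1/8 s, in which the tool goes at most 62.5 mm and 10.7 degrees, less where a joint would pass 70% of its speed; a pose out of reach is approached as far as the arm can. A call with a gripper value outside its range is refused whole. "hand" is the opening, from 0 (shut) to 1 (fully open), set as the call begins (left out, the last holds). The fingers move at their own pace and stop on an object; "force" is the grip in N (left out, the last holds). Time passes only in rows, so rows that repeat a pose let the fingers close, or fill a call up. It gives the time, the measured TCP pose, the force and the opening at its end, in the units of the state.
- manip.get_obs(): the state, without advancing time (a new reading comes with each control period).
- manip.camera(name): name is "side" or "top" or "wrist"; returns (picture, depth): 480x640x3 uint8, red, green, blue; 480x640 float32, m along the optical axis (not along the pixel's ray), 0 where there is no reading.
- manip.camera_info(name): a dict with "intrinsics" (3x3 intrinsics, pixels), "pose" (4x4, takes a point from camera to world coordinates); the wrist camera has in their place "T_tool_cam" (4x4, takes a point from camera to tool coordinates, whose origin is the TCP and whose axes are the tool frame's). Camera axes: x right, y up, looking along -z (the intrinsics and any distortion apply to the point x, -y, -z); pixel columns grow to the right and rows downward; lengths in m; the calibration is good to about 2 mm. A picture is of the moment at which its call begins: read the wrist's pose just before it. camera_info takes no time and is no camera call.
- manip.hand_in(): hands the job in, once; it reports no verdict.
The state is a dict: "clock": time; "joint_pos": joint angles; "joint_velocities": joint speeds; "tau": joint torques, N m; "position": TCP position; "ee_rot": TCP orientation; "ft_force": force on the tool from outside, world axes, zero at the start; "torque": the same for the moment, N m; "grip_width": opening from 0.0 (shut) to 1.0 (fully open).
Only numpy, scipy, OpenCV 4.12 (cv2) and the standard library are available. Lean on these libraries where they do the work, as an engineer would, in place of code of your own. Each camera call takes 0.05 s, during which the arm holds its last target.

## Working session

There is one attempt and no reset: what is moved stays moved. The work goes in short steps, Python scripts to look and compute and a tool call to move; the robot and the scene stay as the last step left them, time stands still between calls to the robot, and variables do not carry over. Pictures are saved under pics/ and viewed, and the job is handed in when it is done.

Besides the shell and the picture viewer there is one more tool, called after "Emit:" as a command line: name --argument value ..., lists and objects as JSON in quotes. send_rows: Moves the arm, as the interface text tells. Its arguments: {"type":"object","properties":{"steps":{"type":"array"},"hand":{"type":"number"},"force":{"type":"number"}},"required":["steps"]}

```bash
mkdir -p pics; cat > h.py <<'E'
import numpy as np, cv2
from workcell import manip
from scipy.spatial.transform import Rotation as R
def snap(name,fn):
    o=manip.get_obs(); im,d=manip.camera(name)
    cv2.imwrite('pics/'+fn+'.png',im[:,:,::-1]); np.savez('pics/'+fn+'.npz',im=im,d=d,p=o['position'],q=o['ee_rot'])
    return im,d,o
def pts(name,d,o=None):
    ci=manip.camera_info(name);K=np.array(ci['intrinsics'])
    v,u=np.mgrid[0:480,0:640]
    P=np.stack([(u-K[0,2])/K[0,0]*d,-(v-K[1,2])/K[1,1]*d,-d,np.ones_like(d)],-1)
    if 'pose' in ci: T=np.array(ci['pose'])
    else:
        W=np.eye(4);W[:3,:3]=R.from_quat(o['ee_rot']).as_matrix();W[:3,3]=o['position'];T=W@np.array(ci['T_tool_cam'])
    return (P@T.T)[...,:3]
E
python3 - <<'E'
from h import *
for n in('top','side','wrist'):
    im,d,o=snap(n,n+'0')
    print({k:np.round(v,3).tolist() for k,v in manip.camera_info(n).items()})
print({k:np.round(v,4).tolist() for k,v in manip.get_obs().items()}, manip.grip_depth)
E
```

```text
{'intrinsics': [[568.425, 0.0, 321.407], [0.0, 568.425, 235.789], [0.0, 0.0, 1.0]], 'pose': [[-0.001, 0.986, -0.165, 0.334], [-1.0, 0.003, 0.022, 0.059], [0.022, 0.165, 0.986, 1.555], [0.0, 0.0, 0.0, 1.0]]}
{'intrinsics': [[458.522, 0.0, 321.271], [0.0, 458.522, 243.692], [0.0, 0.0, 1.0]], 'pose': [[-0.988, 0.093, -0.122, 0.467], [-0.154, -0.57, 0.807, 0.868], [0.005, 0.817, 0.577, 0.636], [0.0, 0.0, 0.0, 1.0]]}
{'intrinsics': [[372.796, 0.0, 311.63], [0.0, 372.796, 242.978], [0.0, 0.0, 1.0]], 'T_tool_cam': [[1.0, 0.0, -0.0, -0.0], [0.0, -0.965, -0.261, -0.065], [-0.0, 0.261, -0.965, -0.142], [0.0, 0.0, 0.0, 1.0]]}
{'clock': 0.15, 'joint_pos': [1.2974, 0.3327, -0.0647, 1.4607, 0.0216, 1.3499, -0.0885], 'joint_velocities': [0.0003, -0.0012, -0.0001, -0.0022, 0.0017, 0.0, -0.0014], 'tau': [0.0003, -62.5825, 0.049, -39.1851, 0.0163, 0.0074, -0.0001], 'position': [0.1551, -0.6052, 0.2307], 'ee_rot': [0.79, -0.6131, -0.0004, -0.0003], 'ft_force': [-0.3718, 0.1523, 0.6136], 'torque': [0.0471, 0.0676, -0.0103], 'grip_width': 0.9993} 0.0187
```

View pics/top0.png

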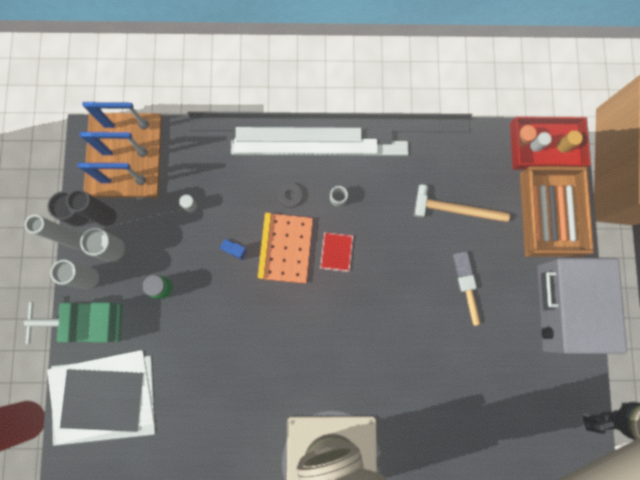

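View pics/side0.png

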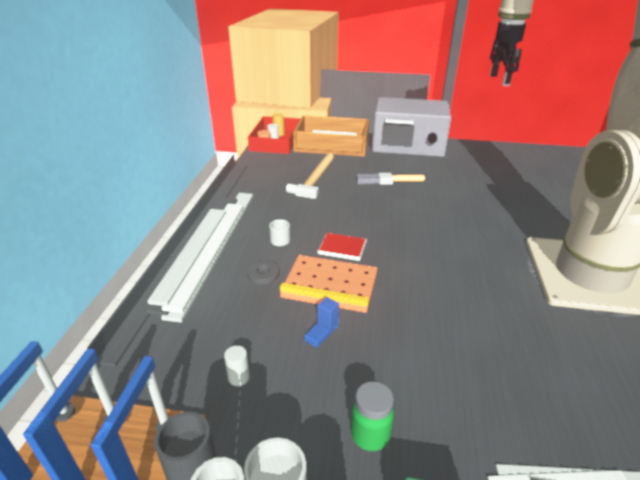

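The top view shows the red plate at about (337,252), just right of the copper bed at (287,248). The stop bar is at (264,246), so the push direction is roughly world +y. The pipe is at (339,195), the flange at (291,194) and the magnet at (233,248).

```bash
cat >> h.py <<'E'
def rect(xy):
    (c,s,a)=cv2.minAreaRect((xy*1000).astype(np.float32)); return np.round(c,1),np.round(s,1),round(a,2),np.round(cv2.boxPoints((c,s,a)),1).tolist()
def masks(im):
    h=cv2.cvtColor(im,cv2.COLOR_RGB2HSV).astype(int);H,S,V=h[...,0],h[...,1],h[...,2]
    return dict(red=((H<4)|(H>174))&(S>180)&(V>90),cop=(H>=5)&(H<=14)&(S>90)&(V>120),yel=(H>18)&(H<30)&(S>150)&(V>120))
E
python3 - <<'E'
from h import *
for n,sl in(('top',(slice(200,300),slice(220,370))),('side',(slice(220,315),slice(270,400)))):
    z=np.load('pics/%s0.npz'%n);P=pts(n,z['d']);
    for k,m in masks(z['im']).items():
        mm=np.zeros_like(m);mm[sl]=m[sl];q=P[mm];print(n,k,len(q),np.round(np.median(q[:,2]),4),rect(q[:,:2]))
z=np.load('pics/top0.npz');P=pts('top',z['d'])
for nm,u,v in(('pipe',339,195),('flange',291,194),('magnet',233,248),('hammerhead',421,200)):
    q=P[v-15:v+15,u-15:u+15].reshape(-1,3);q=q[q[:,2]>.008];print(nm,q.min(0).round(3),q.max(0).round(3))
E
```

```text
top red 295 0.009 (array([458.3,   0.7]), array([ 66.8, 266.7]), 79.13, [[321.0, -7.0], [582.9000244140625, -57.29999923706055], [595.5, 8.300000190734863], [333.6000061035156, 58.599998474121094]])
top cop 2811 0.0163 (array([495.8, 118.2]), array([129. , 320.5]), 88.24, [[333.6000061035156, 58.599998474121094], [654.0, 48.79999923706055], [657.9000244140625, 177.6999969482422], [337.6000061035156, 187.5]])
top yel 360 0.0287 (array([564.5, 181.2]), array([ 17.7, 176.6]), 84.15, [[475.79998779296875, 181.39999389648438], [651.4000244140625, 163.39999389648438], [653.2000122070312, 181.10000610351562], [477.6000061035156, 199.10000610351562]])
side red 437 0.0083 (array([551.2, -16.9]), array([61.5, 83.8]), 83.15, [[505.8999938964844, -42.400001525878906], [589.0999755859375, -52.400001525878906], [596.4000244140625, 8.600000381469727], [513.2000122070312, 18.600000381469727]])
side cop 2738 0.0157 (array([563.1, 448.1]), array([839.5, 195.7]), 89.8, [[463.79998779296875, 28.700000762939453], [659.5, 28.0], [662.4000244140625, 867.5], [466.70001220703125, 868.2000122070312]])
side yel 737 0.0268 (array([479.6, 495.5]), array([172.3, 725.7]), 15.33, [[300.6000061035156, 822.7000122070312], [492.3999938964844, 122.80000305175781], [658.5999755859375, 168.39999389648438], [466.70001220703125, 868.2000122070312]])
pipe [ 0.334 -0.064  0.008] [0.749 0.059 1.555]
flange [0.334 0.059 0.008] [0.744 0.15  1.555]
magnet [0.334 0.059 0.008] [0.597 0.307 1.555]
hammerhead [ 0.334 -0.293  0.008] [0.737 0.059 1.555]
```

```bash
python3 - <<'E'
from h import *
z=np.load('pics/top0.npz');d=z['d'];P=pts('top',d);ok=d>0
m=masks(z['im'])
def go(nm,mask,sl):
    mm=np.zeros(mask.shape,bool);mm[sl]=mask[sl];mm&=ok
    n,l,s,_=cv2.connectedComponentsWithStats(mm.astype(np.uint8));i=1+s[1:,4].argmax();q=P[l==i];print(nm,len(q),q[:,2].mean().round(4),q[:,2].max().round(3),rect(q[:,:2]))
h=P[...,2]
go('plate',(h>.004)&(h<.014),(slice(225,280),slice(316,365)))
go('red',m['red'],(slice(225,280),slice(316,365)))
go('bedtop',(h>.012)&(h<.022),(slice(200,300),slice(240,318)))
go('cop',m['cop'],(slice(200,300),slice(240,318)))
go('yel',m['yel'],(slice(200,300),slice(240,318)))
go('bedall',(h>.010),(slice(208,290),slice(252,318)))
go('pipe',h>.02,(slice(175,215),slice(320,360)))
go('flange',h>.007,(slice(175,210),slice(270,312)))
go('magnet',h>.01,(slice(225,270),slice(210,252)))
E
```

```text
plate 935 0.0088 0.014 (array([551. , -21.6]), array([100.4, 111.7]), 79.37, [[486.79998779296875, -60.70000076293945], [596.5999755859375, -81.30000305175781], [615.2000122070312, 17.399999618530273], [505.29998779296875, 38.0]])
red 271 0.0089 0.019 (array([548.9, -16.3]), array([61.5, 76.9]), 84.5, [[507.70001220703125, -43.29999923706055], [584.2999877929688, -50.599998474121094], [590.2000122070312, 10.600000381469727], [513.5999755859375, 18.0]])
bedtop 2345 0.0168 0.022 (array([559.1, 116.9]), array([118.2, 180.7]), 84.42, [[463.3999938964844, 66.9000015258789], [643.2999877929688, 49.29999923706055], [654.7999877929688, 167.0], [474.8999938964844, 184.60000610351562]])
cop 2802 0.016 0.028 (array([560.5, 114.5]), array([118.8, 186.6]), 83.97, [[461.5, 65.19999694824219], [647.0999755859375, 45.599998474121094], [659.5, 163.8000030517578], [474.0, 183.39999389648438]])
yel 360 0.0285 0.039 (array([564.5, 181.2]), array([ 17.7, 176.6]), 84.15, [[475.79998779296875, 181.39999389648438], [651.4000244140625, 163.39999389648438], [653.2000122070312, 181.10000610351562], [477.600006
[... 249 characters left out ...]
2422]])
pipe 139 0.0388 0.052 (array([702.3, -22.1]), array([46.4, 45.7]), 65.92, [[671.9000244140625, -33.900001525878906], [713.7000122070312, -52.599998474121094], [732.5999755859375, -10.199999809265137], [690.9000244140625, 8.399999618530273]])
flange 403 0.014 0.024 (array([708.4, 112.2]), array([67.9, 68.3]), 74.08, [[666.2999877929688, 88.9000015258789], [731.9000244140625, 70.19999694824219], [750.5, 135.5], [684.9000244140625, 154.1999969482422]])
magnet 294 0.038 0.069 (array([556.5, 266.5]), array([74.9, 30.4]), 62.62, [[525.7999877929688, 240.1999969482422], [552.7999877929688, 226.1999969482422], [587.2000122070312, 292.79998779296875], [560.2000122070312, 306.70001220703125]])
```

Emit:
send_rows --steps '[[[-0.03,-0.033,0],-0.07],[[-0.06,-0.066,0],-0.15],[[-0.09,-0.1,0],-0.23],[[-0.12,-0.133,0],-0.31],[[-0.15,-0.166,0],-0.39],[[-0.18,-0.2,0],-0.46],[[-0.21,-0.233,0],-0.54],[[-0.235,-0.263,0],-0.61]]' --hand 0.6

```text
clock: 1.15
position: [0.3522, -0.311, 0.2313]
ee_rot: [0.938, -0.346, -0.0, 0.0]
ft_force: [0.1, -1.2, -0.0]
grip_width: 0.601
```

```bash
cat >> h.py <<'E'
def tool(tx,ty,tz,yaw=None):
    "print shift in tool axes to get to world target; yaw=world angle of tool x, deg"
    o=manip.get_obs();M=R.from_quat(o['ee_rot']).as_matrix();a=np.degrees(np.arctan2(M[1,0],M[0,0]))
    print('t',round(o['clock'],2),'pos',np.round(o['position'],4),'xang',round(a,2),'tilt',np.round(M[:,2],3),'F',np.round(o['ft_force'],1),'w',round(o['grip_width'],3))
    print('shift',np.round(M.T@(np.array([tx,ty,tz])-o['position']),4),'spin',None if yaw is None else np.round(-np.radians(yaw-a),3))
E
python3 -c "
from h import *
tool(.548,-.02,.2,-5.6)"
```

```text
t 1.15 pos [ 0.3522 -0.311   0.2313] xang -40.5 tilt [-0. -0. -1.] F [ 0.1 -1.2 -0. ] w 0.601
shift [-0.0401 -0.3484  0.0312] spin -0.609
```

Emit:
send_rows --steps '[[[-0.005,-0.05,0.004],-0.08],[[-0.01,-0.1,0.008],-0.16],[[-0.015,-0.15,0.012],-0.25],[[-0.02,-0.2,0.018],-0.34],[[-0.025,-0.25,0.022],-0.43],[[-0.03,-0.3,0.026],-0.52],[[-0.04,-0.348,0.031],-0.609],[[-0.04,-0.348,0.031],-0.609]]'

```text
clock: 2.15
position: [0.5486, -0.0181, 0.1997]
ee_rot: [0.999, -0.047, -0.0, -0.001]
ft_force: [0.4, 0.0, 0.4]
grip_width: 0.603
```

```bash
python3 -c "
from h import *
im,d,o=snap('wrist','w1')
tool(.548,-.02,.2,-5.6)"
```

```text
t 2.2 pos [ 0.5481 -0.0208  0.1997] xang -5.6 tilt [-0.001  0.001 -1.   ] F [ 0.2  0.2 -0.1] w 0.6
shift [-0.0002 -0.0007 -0.0003] spin -0.0
```

View pics/w1.png

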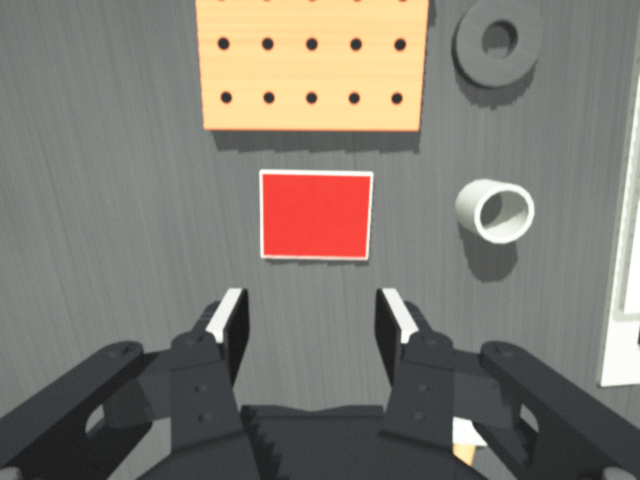

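The plate spans pixels (260–373, 170–262) and the bed's front edge is at row 130, from x 204 to 420. The pipe is at (495,212), clear of the fingers.

```bash
python3 - <<'E'
from h import *
z=np.load('pics/w1.npz');d=z['d'];o=dict(position=z['p'],ee_rot=z['q']);P=pts('wrist',d,o);im=z['im']
K=np.array(manip.camera_info('wrist')['intrinsics'])
def plane(uv,h):
    # intersect pixel rays with z=h
    a=np.zeros((480,640))+1;A=pts('wrist',a,o);c=pts('wrist',a*0,o)[0,0]
    out=[]
    for u,v in uv:
        r=np.array([(u-K[0,2])/K[0,0],-(v-K[1,2])/K[1,1],-1]);
        T=np.array(manip.camera_info('wrist')['T_tool_cam']);M=R.from_quat(o['ee_rot']).as_matrix()
        w=M@T[:3,:3]@r;out.append((c+w*(h-c[2])/w[2])[:2])
    return np.array(out)
m=masks(im)
hsv=cv2.cvtColor(im,cv2.COLOR_RGB2HSV)
sub=np.zeros((480,640),np.uint8);sub[150:280,240:390]=((m['red']|(im.min(-1)>170)))[150:280,240:390]
n,l,s,_=cv2.connectedComponentsWithStats(sub);i=1+s[1:,4].argmax()
v,u=np.where(l==i);q=plane(np.c_[u,v],.008);print('plate',rect(q))
v,u=np.where(m['red']&(l==i));q=plane(np.c_[u,v],.008);print('red',rect(q))
# bed front edge: corners of copper top
c=np.zeros((480,640),np.uint8);c[0:180,150:450]=(m['cop']|((hsv[...,0]<25)&(hsv[...,2]>180)&(hsv[...,1]>60)))[0:180,150:450]
for u0 in range(215,416,25):
    print(u0,np.where(c[:,u0])[0].max(), plane([(u0,np.where(c[:,u0])[0].max())],.016).round(4), end=' ')
print()
for k in((311,226),(311,100),(311,300)):print(k,P[k[1],k[0]].round(4))
E
```

```text
Traceback (most recent call last):
ValueError: time passes only in moves, steps and waits
```

```bash
cat >> h.py <<'E'
def plane(name,uv,h,o):
    ci=manip.camera_info(name);K=np.array(ci['intrinsics']);uv=np.asarray(uv,float)
    if 'pose' in ci: T=np.array(ci['pose'])
    else:
        W=np.eye(4);W[:3,:3]=R.from_quat(o['ee_rot']).as_matrix();W[:3,3]=o['position'];T=W@np.array(ci['T_tool_cam'])
    r=np.c_[(uv[:,0]-K[0,2])/K[0,0],-(uv[:,1]-K[1,2])/K[1,1],-np.ones(len(uv))]@T[:3,:3].T
    return (T[:3,3]+r*((h-T[2,3])/r[:,2])[:,None])[:,:2]
E
python3 - <<'E'
from h import *
z=np.load('pics/w1.npz');d=z['d'];o=dict(position=z['p'],ee_rot=z['q']);P=pts('wrist',d,o);im=z['im']
m=masks(im)
hsv=cv2.cvtColor(im,cv2.COLOR_RGB2HSV)
sub=np.zeros((480,640),np.uint8);sub[150:280,240:390]=((m['red']|(im.min(-1)>170)))[150:280,240:390]
n,l,s,_=cv2.connectedComponentsWithStats(sub);i=1+s[1:,4].argmax()
v,u=np.where(l==i);q=plane('wrist',np.c_[u,v],.008,o);print('plate',rect(q))
v,u=np.where(m['red']&(l==i));q=plane('wrist',np.c_[u,v],.008,o);print('red',rect(q))
c=np.zeros((480,640),np.uint8);c[0:180,150:450]=((hsv[...,0]<25)&(hsv[...,2]>220)&(hsv[...,1]>60))[0:180,150:450]
uv=[(u0,np.where(c[:,u0])[0].max()) for u0 in range(212,416,8)]
q=plane('wrist',uv,.016,o);print(uv[::5]);f=np.polyfit(q[:,0],q[:,1],1);print('front line slope deg',np.degrees(np.arctan(f[0])),'y at x=.5536',np.polyval(f,.5536), q[0],q[-1])
for k in((311,226),(311,80),(300,300)):print(k,P[k[1],k[0]].round(4))
E
```

```text
plate (array([550.9, -17. ]), array([72.2, 93. ]), 83.37, [[500.6000061035156, -47.5], [592.9000244140625, -58.29999923706055], [601.2000122070312, 13.5], [508.8999938964844, 24.200000762939453]])
red (array([550.9, -17. ]), array([72.2, 93. ]), 83.37, [[500.6000061035156, -47.5], [592.9000244140625, -58.29999923706055], [601.2000122070312, 13.5], [508.8999938964844, 24.200000762939453]])
[(212, np.int64(128)), (252, np.int64(129)), (292, np.int64(179)), (332, np.int64(179)), (372, np.int64(129)), (412, np.int64(130))]
front line slope deg -6.428459814009456 y at x=.5536 0.03794761639822301 [0.47197918 0.0672645 ] [0.63839779 0.04998227]
(311, 226) [ 0.5463 -0.0256  0.0084]
(311, 80) [0.5579 0.0966 0.0154]
(300, 300) [ 0.5283 -0.1009  0.    ]
```

```bash
python3 - <<'E'
from h import *
z=np.load('pics/w1.npz');d=z['d'];T=np.array(manip.camera_info('wrist')['T_tool_cam']);o=dict(position=np.zeros(3),ee_rot=[0,0,0,1])
P=pts('wrist',d,o)
for (a,b,c,e) in((285,385,190,260),(285,385,365,440)):
    q=P[a:b:1,c:e].reshape(-1,3);q=q[(q[:,2]<.03)&(q[:,2]>-.08)]
    print(len(q),q.min(0).round(4),q.max(0).round(4))
    for zz in(-.005,-.01,-.015,-.02,-.03,-.04):
        s=q[abs(q[:,2]-zz)<.0025]
        if len(s):print(zz,len(s),s.min(0).round(4),s.max(0).round(4))
E
```

```text
4582 [-0.0403 -0.0182 -0.0762] [-0.0177  0.0117 -0.0013]
-0.005 119 [-0.0327 -0.0112 -0.0075] [-0.0262  0.0106 -0.0025]
-0.01 255 [-0.0396 -0.0115 -0.0125] [-0.026   0.0111 -0.0075]
-0.015 312 [-0.0399 -0.0118 -0.0175] [-0.026   0.0108 -0.0125]
-0.02 352 [-0.0399 -0.0118 -0.0225] [-0.0261  0.0109 -0.0175]
-0.03 432 [-0.0403 -0.0116 -0.0325] [-0.026   0.0117 -0.0275]
-0.04 574 [-0.0361 -0.0122 -0.0425] [-0.026   0.0091 -0.0375]
4901 [ 0.0163 -0.0183 -0.0761] [ 0.0387  0.0113 -0.002 ]
-0.005 128 [ 0.0247 -0.0113 -0.0075] [ 0.0316  0.0104 -0.0026]
-0.01 241 [ 0.0246 -0.0117 -0.0125] [ 0.0377  0.0112 -0.0075]
-0.015 314 [ 0.0245 -0.0118 -0.0175] [ 0.0385  0.011  -0.0125]
-0.02 348 [ 0.0247 -0.0118 -0.0225] [ 0.0387  0.0113 -0.0175]
-0.03 428 [ 0.0246 -0.0119 -0.0325] [ 0.0386  0.0112 -0.0275]
-0.04 574 [ 0.0245 -0.0122 -0.0425] [ 0.0361  0.0093 -0.0375]
```

```bash
python3 - <<'E'
from h import *
u=np.array([np.cos(np.radians(84.3)),np.sin(np.radians(84.3))])
c=np.array([.5509,-.017]);t=c-.04*u
print(t, t-.035*u); p=t-.035*u
tool(p[0],p[1],.03,-5.7)
E
```

```text
[ 0.54692721 -0.05680222] [ 0.54345102 -0.09162917]
t 2.2 pos [ 0.5481 -0.0208  0.1997] xang -5.6 tilt [-0.001  0.001 -1.   ] F [ 0.2  0.2 -0.1] w 0.6
shift [0.0024 0.0711 0.1697] spin 0.002
```

Emit:
send_rows --steps '[[[0,0.03,0.03],0],[[0.002,0.055,0.065],0],[[0.002,0.071,0.1],0],[[0.002,0.071,0.13],0],[[0.002,0.071,0.16],0],[[0.002,0.071,0.18],0],[[0.002,0.071,0.192],0],[[0.002,0.071,0.199],0]]'

```text
clock: 3.2
position: [0.5431, -0.0937, 0.0012]
ee_rot: [0.999, -0.051, 0.0, 0.0]
ft_force: [0.3, -0.0, -0.4]
grip_width: 0.601
```

```bash
python3 -c "
from h import *
tool(.548,-.03,0,-5.7)"
```

```text
t 3.2 pos [ 0.5431 -0.0937  0.0012] xang -5.81 tilt [ 0. -0. -1.] F [ 0.3 -0.  -0.4] w 0.601
shift [-0.0016 -0.0639  0.0012] spin -0.002
```

Emit:
send_rows --steps '[[[0,-0.01,0],0],[[0,-0.018,0],0],[[0,-0.024,0],0],[[0,-0.03,0],0],[[0,-0.036,0],0],[[0,-0.042,0],0],[[0,-0.048,0],0],[[0,-0.054,0],0]]'

```text
clock: 4.2
position: [0.5484, -0.0394, 0.0013]
ee_rot: [0.999, -0.051, -0.0, 0.0]
ft_force: [0.4, -0.7, 1.4]
grip_width: 0.599
```

```bash
python3 -c "
from h import *
tool(.548,-.03,0,-5.7)
snap('wrist','w2')"
```

```text
t 4.2 pos [ 0.5484 -0.0394  0.0013] xang -5.79 tilt [-0. -0. -1.] F [ 0.4 -0.7  1.4] w 0.599
shift [-0.0013 -0.0093  0.0013] spin -0.002
```

View pics/w2.png

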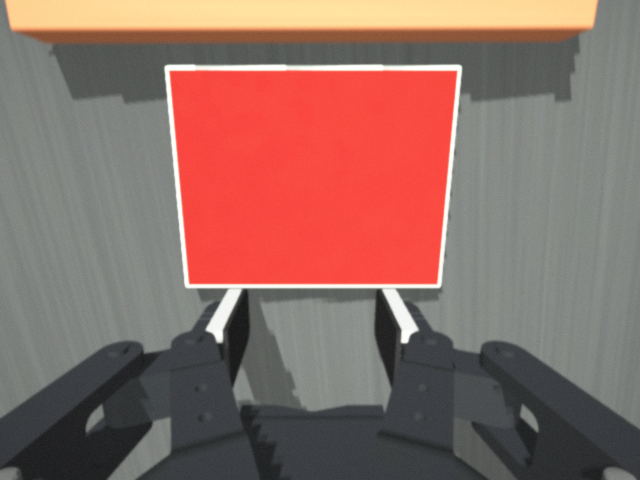

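The plate (rows 66–288) now sits square against both fingertips, with a small gap left to the bed's foot.

Emit:
send_rows --steps '[[[0,-0.002,0],0],[[0,-0.004,0],0],[[0,-0.005,0],0],[[0,-0.006,0],0],[[0,-0.007,0],0],[[0,-0.008,0],0],[[0,-0.009,0],0],[[0,-0.01,0],0]]'

```text
clock: 5.25
position: [0.5493, -0.0312, 0.0013]
ee_rot: [0.999, -0.051, -0.0, 0.001]
ft_force: [0.0, -8.0, 0.7]
grip_width: 0.6
```

```bash
python3 -c "
from h import *
tool(.548,-.03,0,-5.7)"
```

```text
t 5.25 pos [ 0.5493 -0.0312  0.0013] xang -5.84 tilt [-0.    -0.002 -1.   ] F [ 0.  -8.   0.7] w 0.6
shift [-0.0014 -0.0011  0.0013] spin -0.002
```

Emit:
send_rows --steps '[[[0,0.003,0],0],[[0,0.004,0.0005],0],[[0,0.004,0.001],0],[[0,0.004,0.0015],0],[[0,0.004,0.002],0],[[0,0.004,0.0025],0],[[0,0.004,0.003],0],[[0,0.004,0.003],0]]'

```text
clock: 6.25
position: [0.549, -0.0337, -0.0017]
ee_rot: [0.999, -0.05, -0.0, 0.0]
ft_force: [-0.1, -0.1, -0.9]
grip_width: 0.599
```

```bash
python3 -c "
from h import *
tool(.548,-.03,0,-5.7)"
```

```text
t 6.25 pos [ 0.549  -0.0337 -0.0017] xang -5.79 tilt [-0. -0. -1.] F [-0.1 -0.1 -0.9] w 0.599
shift [-0.0013 -0.0036 -0.0017] spin -0.002
```

Emit:
send_rows --steps '[[[0,0,0.0004],0],[[0,0,0.0008],0],[[0,0,0.0012],0],[[0,0,0.0016],0],[[0,0,0.002],0],[[0,0,0.002],0],[[0,0,0.002],0],[[0,0,0.002],0]]'

```text
clock: 7.25
position: [0.549, -0.0338, -0.0031]
ee_rot: [0.999, -0.05, 0.0, 0.0]
ft_force: [-2.9, 0.3, 8.4]
grip_width: 0.601
```

```bash
python3 -c "
from h import *
tool(.548,-.03,0,-5.7)"
```

```text
t 7.25 pos [ 0.549  -0.0338 -0.0031] xang -5.79 tilt [-0. -0. -1.] F [-2.9  0.3  8.4] w 0.601
shift [-0.0014 -0.0036 -0.0031] spin -0.002
```

Emit:
send_rows --steps '[[[0,-0.003,-0.001],0],[[0,-0.005,-0.001],0],[[0,-0.0052,-0.001],0],[[0,-0.005,-0.0035],0],[[0,-0.0048,-0.006],0],[[0,-0.0048,-0.009],0],[[0,-0.005,-0.012],0],[[0,-0.0054,-0.016],0]]'

```text
clock: 8.25
position: [0.5492, -0.0306, 0.0121]
ee_rot: [0.999, -0.051, -0.0, 0.001]
ft_force: [-0.4, -6.4, -0.8]
grip_width: 0.597
```

```bash
python3 -c "
from h import *
tool(.548,-.03,0,-5.7)
snap('wrist','w3');snap('side','s3')"
```

```text
t 8.25 pos [ 0.5492 -0.0306  0.0121] xang -5.88 tilt [-0.001 -0.003 -1.   ] F [-0.4 -6.4 -0.8] w 0.597
shift [-0.0013 -0.0005  0.0121] spin -0.003
```

View pics/w3.png

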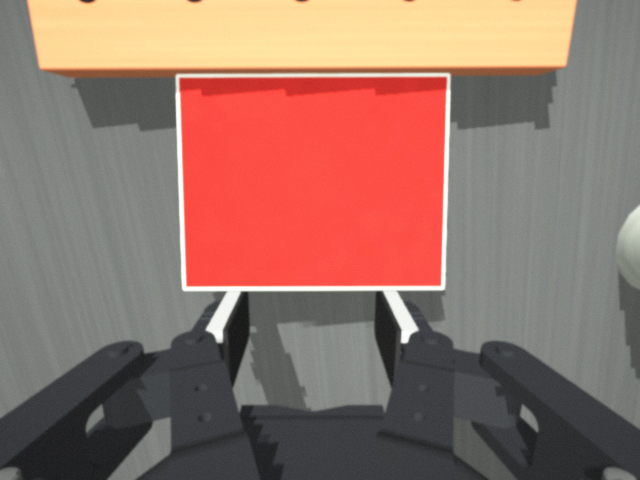

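View pics/s3.png

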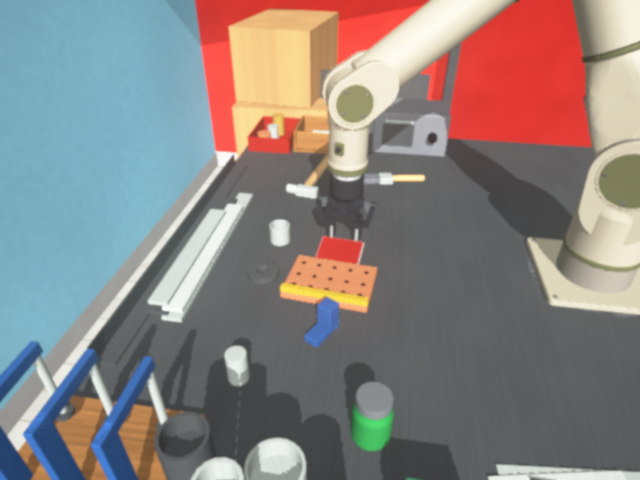

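```bash
cat >> h.py <<'E'
def tilt(fn,cols=(230,300,390),rows=(85,100,140,180,220,260,280)):
    z=np.load('pics/%s.npz'%fn);P=pts('wrist',z['d'],dict(position=z['p'],ee_rot=z['q']))
    for c in cols: print(c,[(r,P[r,c,1].round(4),P[r,c,2].round(4)) for r in rows])
E
python3 -c "
from h import *
tilt('w3')"
```

```text
230 [(85, np.float64(0.058), np.float64(0.0074)), (100, np.float64(0.0527), np.float64(0.0094)), (140, np.float64(0.0387), np.float64(0.0116)), (180, np.float64(0.0245), np.float64(0.0145)), (220, np.float64(0.0103), np.float64(0.0186)), (260, np.float64(-0.0044), np.float64(0.0206)), (280, np.float64(-0.0123), np.float64(0.0209))]
300 [(85, np.float64(0.0552), np.float64(0.0084)), (100, np.float64(0.0501), np.float64(0.009)), (140, np.float64(0.0361), np.float64(0.0119)), (180, np.float64(0.0219), np.float64(0.0148)), (220, np.float64(0.0074), np.float64(0.0174)), (260, np.float64(-0.0069), np.float64(0.0213)), (280, np.float64(-0.0146), np.float64(0.0219))]
390 [(85, np.float64(0.0519), np.float64(0.008)), (100, np.float64(0.0467), np.float64(0.0095)), (140, np.float64(0.0327), np.float64(0.0124)), (180, np.float64(0.0185), np.float64(0.0146)), (220, np.float64(0.004), np.float64(0.0176)), (260, np.float64(-0.0107), np.float64(0.0202)), (280, np.float64(-0.018), np.float64(0.022))]
```

Emit:
send_rows --steps '[[[0,-0.0015,-0.001],0],[[0,-0.002,-0.004],0],[[0,-0.0028,-0.008],0],[[0,-0.004,-0.012],0],[[0,-0.0055,-0.0155],0],[[0,-0.0073,-0.019],0],[[0,-0.009,-0.0225],0],[[0,-0.011,-0.026],0]]'

```text
clock: 9.35
position: [0.5504, -0.0214, 0.0385]
ee_rot: [0.999, -0.052, -0.0, 0.002]
ft_force: [-2.3, -11.7, 5.5]
grip_width: 0.598
```

```bash
python3 -c "
from h import *
tool(.548,-.03,0,-5.7)
snap('wrist','w4')
tilt('w4')"
```

```text
t 9.35 pos [ 0.5504 -0.0214  0.0385] xang -5.95 tilt [-0.001 -0.005 -1.   ] F [ -2.3 -11.7   5.5] w 0.598
shift [-0.0014  0.0086  0.0386] spin -0.004
230 [(85, np.float64(0.0699), np.float64(0.0164)), (100, np.float64(0.0644), np.float64(0.0153)), (140, np.float64(0.0485), np.float64(0.0161)), (180, np.float64(0.0326), np.float64(0.0256)), (220, np.float64(0.0177), np.float64(0.0343)), (260, np.float64(0.0038), np.float64(0.0434)), (280, np.float64(-0.0031), np.float64(0.0468))]
300 [(85, np.float64(0.0673), np.float64(0.0135)), (100, np.float64(0.0614), np.float64(0.0148)), (140, np.float64(0.0454), np.float64(0.0165)), (180, np.float64(0.0296), np.float64(0.0254)), (220, np.float64(0.0148), np.float64(0.0344)), (260, np.float64(0.0009), np.float64(0.0431)), (280, np.float64(-0.0055), np.float64(0.0477))]
390 [(85, np.float64(0.0632), np.float64(0.0156)), (100, np.float64(0.0574), np.float64(0.0165)), (140, np.float64(0.0414), np.float64(0.0147)), (180, np.float64(0.0258), np.float64(0.0253)), (220, np.float64(0.011), np.float64(0.0341)), (260, np.float64(-0.0031), np.float64(0.0419)), (280, np.float64(-0.009), np.float64(0.0478))]
```

View pics/w4.png

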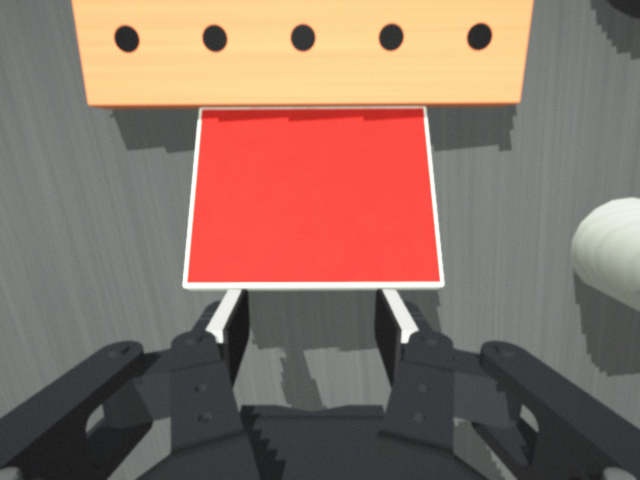

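Emit:
send_rows --steps '[[[0,-0.003,-0.005],0],[[0,-0.0065,-0.0095],0],[[0,-0.011,-0.0135],0],[[0,-0.0155,-0.0175],0],[[0,-0.0205,-0.0205],0],[[0,-0.025,-0.023],0],[[0,-0.0295,-0.025],0],[[0,-0.034,-0.0265],0]]'

```text
clock: 10.4
position: [0.5549, 0.0108, 0.0677]
ee_rot: [0.999, -0.053, 0.001, 0.004]
ft_force: [-14.7, -19.4, 39.3]
grip_width: 0.601
```

```bash
python3 -c "
from h import *
tool(.548,-.03,0,-5.7)
snap('wrist','w5');snap('side','s5')
tilt('w5')"
```

```text
t 10.4 pos [0.5549 0.0108 0.0677] xang -6.03 tilt [ 0.001 -0.008 -1.   ] F [-14.7 -19.4  39.3] w 0.601
shift [-0.0027  0.0407  0.068 ] spin -0.006
230 [(85, np.float64(0.1065), np.float64(0.0152)), (100, np.float64(0.0999), np.float64(0.0148)), (140, np.float64(0.0812), np.float64(0.0146)), (180, np.float64(0.061), np.float64(0.0089)), (220, np.float64(0.0458), np.float64(0.0418)), (260, np.float64(0.0339), np.float64(0.0655)), (280, np.float64(0.0286), np.float64(0.0745))]
300 [(85, np.float64(0.103), np.float64(0.0149)), (100, np.float64(0.0961), np.float64(0.0165)), (140, np.float64(0.0775), np.float64(0.0155)), (180, np.float64(0.0572), np.float64(0.0101)), (220, np.float64(0.0423), np.float64(0.0415)), (260, np.float64(0.0309), np.float64(0.0656)), (280, np.float64(0.0258), np.float64(0.0747))]
390 [(85, np.float64(0.0984), np.float64(0.0155)), (100, np.float64(0.0916), np.float64(0.0155)), (140, np.float64(0.0727), np.float64(0.0146)), (180, np.float64(0.0522), np.float64(0.0098)), (220, np.float64(0.0381), np.float64(0.0421)), (260, np.float64(0.0272), np.float64(0.0659)), (280, np.float64(0.0222), np.float64(0.0748))]
```

View pics/w5.png

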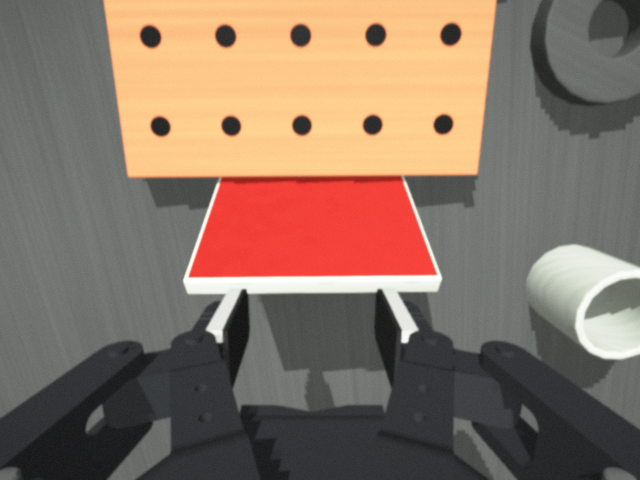

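View pics/s5.png

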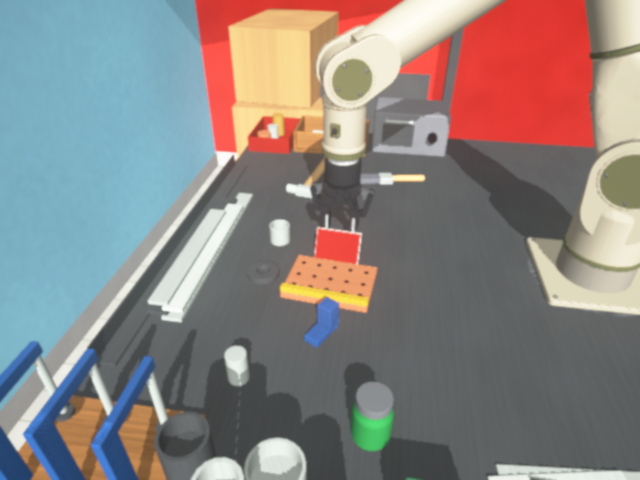

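Emit:
send_rows --steps '[[[0,0.0005,-0.004],0],[[0,-0.0015,-0.006],0],[[0,-0.006,-0.008],0],[[0,-0.0105,-0.0095],0],[[0,-0.0145,-0.0105],0],[[0,-0.0185,-0.011],0],[[0,-0.0225,-0.0115],0],[[0,-0.0265,-0.0115],0]]'

```text
clock: 11.5
position: [0.5566, 0.0431, 0.0761]
ee_rot: [0.999, -0.05, -0.0, 0.0]
ft_force: [-0.5, -1.1, 0.4]
grip_width: 0.602
```

```bash
python3 -c "
from h import *
tool(.548,-.03,0,-5.7)
snap('wrist','w6');snap('side','s6')
tilt('w6')"
```

```text
t 11.5 pos [0.5566 0.0431 0.0761] xang -5.78 tilt [-0. -0. -1.] F [-0.5 -1.1  0.4] w 0.602
shift [-0.0011  0.0736  0.0761] spin -0.001
230 [(85, np.float64(0.1406), np.float64(0.0152)), (100, np.float64(0.1336), np.float64(0.0155)), (140, np.float64(0.1141), np.float64(0.0159)), (180, np.float64(0.0936), np.float64(0.0159)), (220, np.float64(0.0717), np.float64(0.0147)), (260, np.float64(0.0635), np.float64(0.0654)), (280, np.float64(0.0594), np.float64(0.0791))]
300 [(85, np.float64(0.1371), np.float64(0.0152)), (100, np.float64(0.13), np.float64(0.015)), (140, np.float64(0.1104), np.float64(0.0164)), (180, np.float64(0.0897), np.float64(0.0153)), (220, np.float64(0.0677), np.float64(0.0141)), (260, np.float64(0.061), np.float64(0.0668)), (280, np.float64(0.0565), np.float64(0.0789))]
390 [(85, np.float64(0.1325), np.float64(0.0152)), (100, np.float64(0.1253), np.float64(0.0152)), (140, np.float64(0.1056), np.float64(0.0152)), (180, np.float64(0.0848), np.float64(0.0148)), (220, np.float64(0.0631), np.float64(0.0165)), (260, np.float64(0.0571), np.float64(0.0666)), (280, np.float64(0.0531), np.float64(0.0794))]
```

View pics/w6.png

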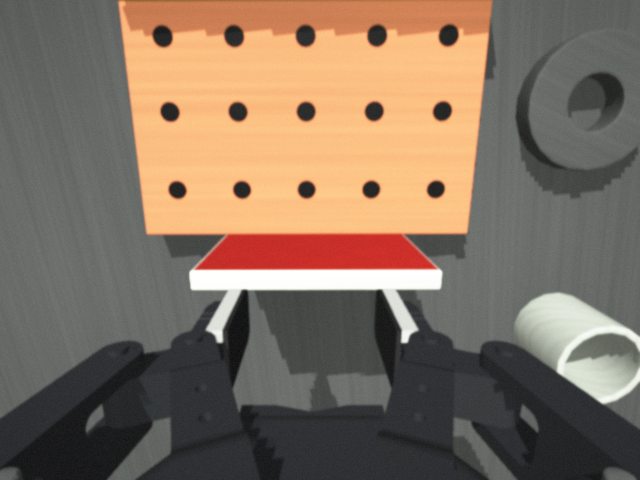

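View pics/s6.png

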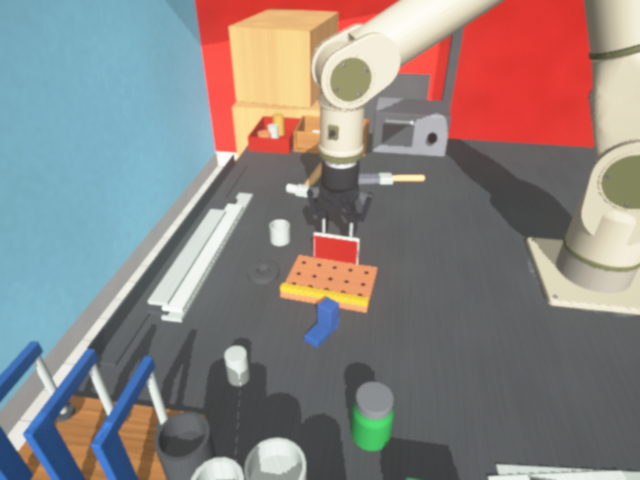

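Emit:
send_rows --steps '[[[0,-0.003,0.0005],0],[[0,-0.006,0.0015],0],[[0,-0.009,0.003],0],[[0,-0.012,0.004],0],[[0,-0.015,0.005],0],[[0,-0.018,0.006],0],[[0,-0.021,0.006],0],[[0,-0.024,0.006],0]]'

```text
clock: 12.6
position: [0.5592, 0.0669, 0.0703]
ee_rot: [0.999, -0.05, 0.0, 0.0]
ft_force: [0.2, 0.5, -0.2]
grip_width: 0.601
```

```bash
python3 -c "
from h import *
tool(.548,-.03,0,-5.7)
snap('wrist','w7');snap('side','s7')
tilt('w7')"
```

```text
t 12.6 pos [0.5592 0.0669 0.0703] xang -5.78 tilt [ 0. -0. -1.] F [ 0.2  0.5 -0.2] w 0.601
shift [-0.0014  0.0975  0.0703] spin -0.001
230 [(85, np.float64(0.1635), np.float64(0.0154)), (100, np.float64(0.1566), np.float64(0.0152)), (140, np.float64(0.1377), np.float64(0.0149)), (180, np.float64(0.1177), np.float64(0.0153)), (220, np.float64(0.0982), np.float64(0.0242)), (260, np.float64(0.0766), np.float64(0.0232)), (280, np.float64(0.0656), np.float64(0.0237))]
300 [(85, np.float64(0.16), np.float64(0.0157)), (100, np.float64(0.1532), np.float64(0.015)), (140, np.float64(0.1341), np.float64(0.0151)), (180, np.float64(0.1141), np.float64(0.0155)), (220, np.float64(0.0944), np.float64(0.0233)), (260, np.float64(0.0728), np.float64(0.0231)), (280, np.float64(0.0616), np.float64(0.0232))]
390 [(85, np.float64(0.1555), np.float64(0.0155)), (100, np.float64(0.1486), np.float64(0.016)), (140, np.float64(0.1295), np.float64(0.0144)), (180, np.float64(0.1092), np.float64(0.0149)), (220, np.float64(0.0897), np.float64(0.0233)), (260, np.float64(0.0678), np.float64(0.0225)), (280, np.float64(0.057), np.float64(0.0241))]
```

View pics/w7.png

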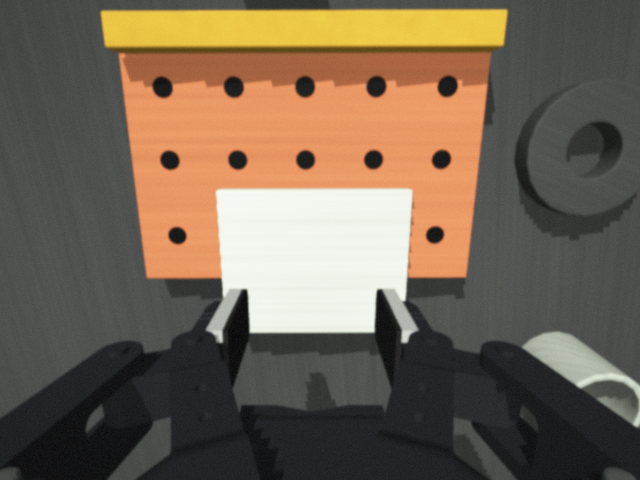

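View pics/s7.png

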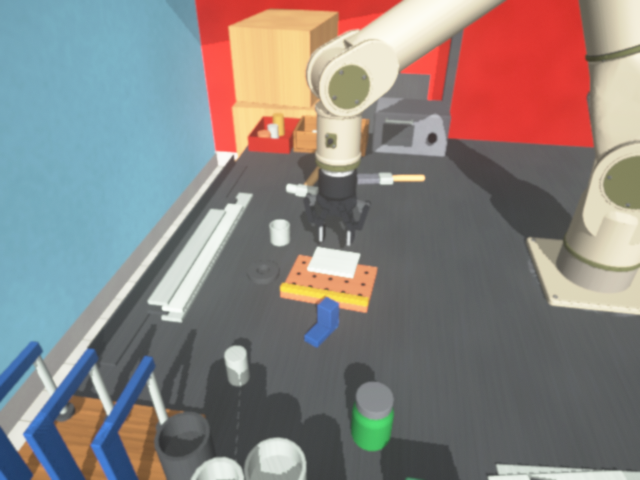

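The plate lies bare side up on the bed at (217–411, 189–332). It overhangs the front edge slightly.

```bash
python3 -c "
from h import *
z=np.load('pics/w7.npz');o=dict(position=z['p'],ee_rot=z['q'])
print(plane('wrist',[(217,190),(411,190),(260,332),(380,332)],.024,o).round(4))
print(plane('wrist',[(140,50),(480,50),(118,54)],.016,o).round(4), plane('wrist',[(105,48),(505,47),(103,11)],.028,o).round(4))
u=np.array([np.cos(np.radians(84.2)),np.sin(np.radians(84.2))])
"
```

```text
[[0.5153 0.1141]
 [0.6126 0.1042]
 [0.526  0.0334]
 [0.5928 0.0266]]
[[0.4876 0.1831]
 [0.6496 0.1667]
 [0.4767 0.1825]] [[0.4769 0.1824]
 [0.6555 0.1647]
 [0.4797 0.1969]]
```

Emit:
send_rows --steps '[[[0,0.02,0],0],[[0,0.04,0],0],[[0,0.062,0.0],0],[[0,0.062,0.012],0],[[0,0.062,0.028],0],[[0,0.062,0.043],0],[[0,0.062,0.053],0],[[0,0.062,0.055],0]]'

```text
clock: 13.7
position: [0.5524, 0.0054, 0.0143]
ee_rot: [0.999, -0.05, -0.001, -0.0]
ft_force: [0.0, -0.0, -0.9]
grip_width: 0.601
```

```bash
python3 -c "
from h import *
tool(.548,-.03,0.0155,-5.7)
snap('wrist','w8')"
```

```text
t 13.7 pos [0.5524 0.0054 0.0143] xang -5.75 tilt [-0.001  0.    -1.   ] F [ 0.  -0.  -0.9] w 0.601
shift [-0.0008  0.0357 -0.0012] spin -0.001
```

View pics/w8.png

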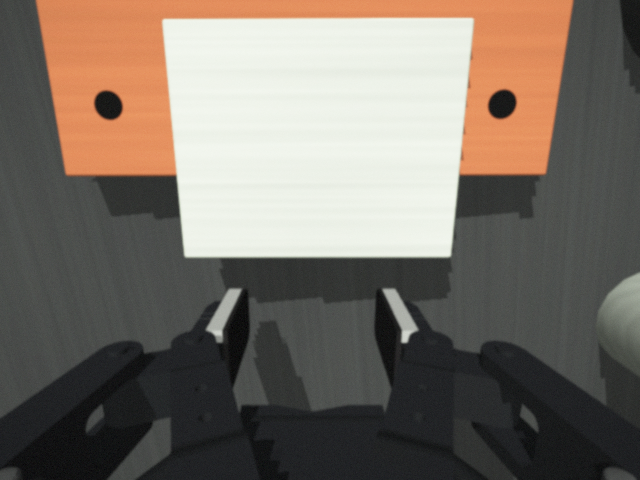

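Emit:
send_rows --steps '[[[0,-0.005,-0.0015],0],[[0,-0.012,-0.0015],0],[[0,-0.022,-0.0015],0],[[0,-0.032,-0.0015],0],[[0,-0.042,-0.0015],0],[[0,-0.052,-0.0015],0],[[0,-0.061,-0.0015],0],[[0,-0.068,-0.0015],0]]'

```text
clock: 14.75
position: [0.5597, 0.0733, 0.0168]
ee_rot: [0.999, -0.05, -0.0, 0.0]
ft_force: [-0.3, -1.9, 1.2]
grip_width: 0.601
```

```bash
python3 -c "
from h import *
tool(.56,.0825,0.0155,-5.7)
snap('wrist','w9')"
```

```text
t 14.75 pos [0.5597 0.0733 0.0168] xang -5.77 tilt [-0. -0. -1.] F [-0.3 -1.9  1.2] w 0.601
shift [-0.0007 -0.0091  0.0013] spin -0.001
```

View pics/w9.png

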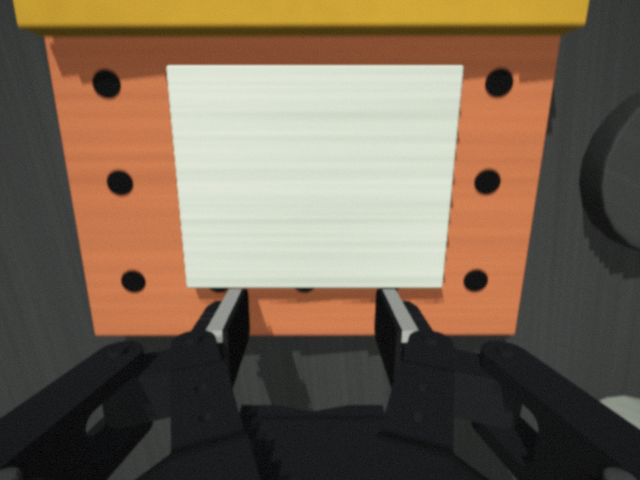

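The plate is square at rows 65–288, about 10 mm short of the stop bar. I'll push the rest slowly until it makes contact.

Emit:
send_rows --steps '[[[0,-0.002,0],0],[[0,-0.004,0],0],[[0,-0.006,0],0],[[0,-0.0075,0],0],[[0,-0.009,0],0],[[0,-0.01,0],0],[[0,-0.011,0],0],[[0,-0.012,0],0]]'

```text
clock: 15.8
position: [0.561, 0.0831, 0.0167]
ee_rot: [0.999, -0.051, -0.0, 0.001]
ft_force: [-0.7, -8.5, 1.5]
grip_width: 0.598
```

```bash
python3 -c "
from h import *
tool(.56,.0825,0.0155,-5.7)
snap('wrist','w10')"
```

```text
t 15.8 pos [0.561  0.0831 0.0167] xang -5.84 tilt [-0.    -0.002 -1.   ] F [-0.7 -8.5  1.5] w 0.598
shift [-0.0009  0.0007  0.0012] spin -0.002
```

View pics/w10.png

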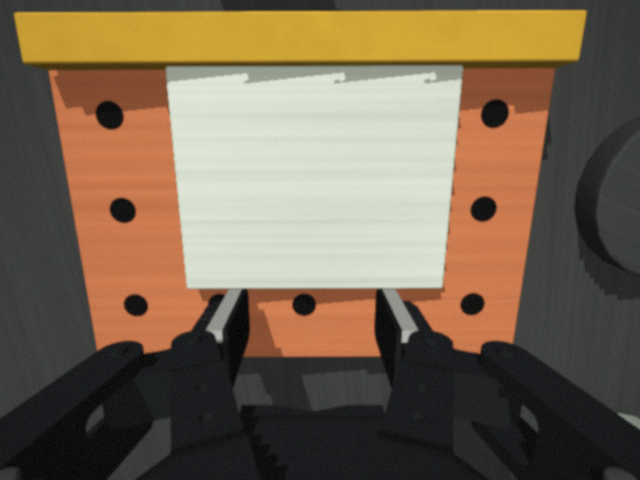

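The plate has reached the stop bar at row 65, with 8.5 N on the wrist. I'll press slightly more, then back straight off and rise.

Emit:
send_rows --steps '[[[0,-0.001,0],0],[[0,-0.0015,0],0],[[0,-0.0015,0],0],[[0,0.002,0],0],[[0,0.01,0],0],[[0,0.025,0],0],[[0,0.03,-0.05],0],[[0,0.03,-0.1],0]]'

```text
clock: 16.85
position: [0.5574, 0.0533, 0.1177]
ee_rot: [0.999, -0.051, -0.001, 0.0]
ft_force: [1.5, -0.1, -0.3]
grip_width: 0.602
```

Emit:
send_rows --steps '[[[0,0.0,-0.02],0],[[0,0.0,-0.04],0],[[0,0.0,-0.05],0],[[0,0.0,-0.05],0],[[0,0.0,-0.05],0],[[0,0.0,-0.05],0],[[0,0.0,-0.05],0],[[0,0.0,-0.05],0]]'

```text
clock: 17.85
position: [0.5579, 0.0547, 0.1666]
ee_rot: [0.999, -0.05, -0.0, 0.0]
ft_force: [-0.9, 0.1, -0.2]
grip_width: 0.603
```

```bash
python3 - <<'E'
from h import *
im,d,o=snap('wrist','w11');snap('side','s11');snap('top','t11')
hsv=cv2.cvtColor(im,cv2.COLOR_RGB2HSV)
w=((hsv[...,1]<45)&(hsv[...,2]>150)).astype(np.uint8);w[330:]=0
n,l,s,_=cv2.connectedComponentsWithStats(w);
for i in range(1,n):
    if s[i,4]>1500:
        v,u=np.where(l==i);print(s[i],rect(plane('wrist',np.c_[u,v],.024,o)))
y=masks(im)['yel'];v,u=np.where(y);print('yel',rect(plane('wrist',np.c_[u,v],.028,o)))
z=np.load('pics/t11.npz');z0=np.load('pics/top0.npz')
diff=np.abs(z['im'].astype(int)-z0['im'].astype(int)).max(-1)
for nm,u,v in(('pipe',339,195),('flange',291,194),('magnet',233,248),('hammer',440,205),('jar',156,287),('bar',187,203),('brush',467,285)):print(nm,diff[v-18:v+18,u-18:u+18].mean().round(1))
E
```

```text
[  243    64   141   115 15624] (array([566.2, 133.5]), array([79. , 99.5]), 84.21, [[512.7000122070312, 99.30000305175781], [611.7000122070312, 89.19999694824219], [619.7000122070312, 167.8000030517578], [520.7000122070312, 177.8000030517578]])
[ 464  265   78   65 2327] (array([709.7, -19.7]), array([50.5, 71.8]), 21.14, [[673.2000122070312, 4.699999809265137], [699.0999755859375, -62.29999923706055], [746.2000122070312, -44.099998474121094], [720.2999877929688, 22.899999618530273]])
yel (array([566.5, 181. ]), array([ 15.4, 179. ]), 84.47, [[476.6000061035156, 182.0], [654.7999877929688, 164.6999969482422], [656.2999877929688, 180.10000610351562], [478.1000061035156, 197.3000030517578]])
pipe 36.1
flange 45.0
magnet 3.3
hammer 20.5
jar 2.7
bar 2.7
brush 2.5
```

View pics/w11.png

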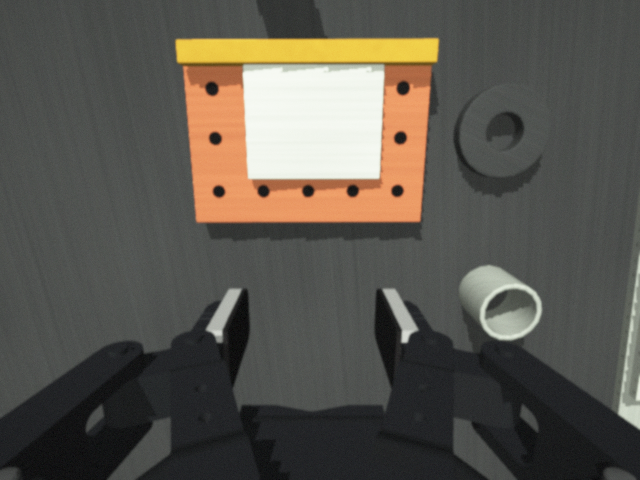

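View pics/t11.png

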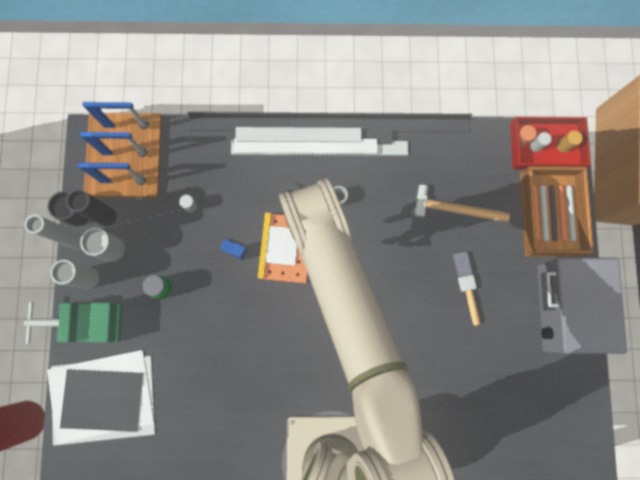

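```bash
python3 -c "
from h import *
print(manip.hand_in())"
```

```text
the job is handed in; nothing more can be done
None
```

The plate is flipped bare side up and pushed home against the yellow stop bar. I handed the job in at about 18 s; `hand_in` gives no verdict.

**How it went:** With the fingers partly open, I pushed the plate square against the bed's front edge. I then pressed and lifted its near edge up to about 75–80°, until it tipped over onto the bed. It landed overhanging the front edge, so I pushed it to the stop, backed off and raised the tool.

**Last checks, from the wrist camera:**

| Check | Measured | Limit |
|---|---|---|
| Plate angle to the stop bar | about 0.3° (84.2° against 84.5°) | 4° |
| Gap to the stop bar | under 1 mm | 4 mm |
| Offset from the bed's middle line | about 5 mm | 40 mm |

The plate lies wholly on the bed and nothing is touching it.

**Other things on the table:** The magnet, jar, bar end and brush match the first top picture. The arm's shadow changed the top-view match around the hammer, but the hammer looks to be in the same place. The arm partly hid the pipe and flange in the top view, so I judged those only by eye in the wrist view, where they stand where they were.

**Forces:** During the lift the wrist force briefly reached about 46 N, because the plate was squeezed between the fingers and the table. I eased that off straight away, and it stayed below the 120 N limit.

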